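# Drive home the mould clamp's sprung pin

### The arm

A 7-joint arm with a two-finger parallel gripper is mounted at the origin on the work surface. World frame = base frame: x ahead of the robot, y to its left, z up, the work surface at z = 0. Lengths are in m, angles in rad, forces in N, time in s.
With the tool pointing down it reaches from about 0.4 to 0.85 m from the base axis. Payload 4.5 kg.
Tool frame: the origin (TCP) lies between the finger pads, 19 mm behind the fingertips; this is the grasp point; z points along the fingers, y is the direction in which the jaws open and shut (so a half turn about z gives the same grasp; the last joint's range is limited). The gripper opens to 88 mm and grips with 3 to 60 N. Pads are 18 mm wide; open, the fingers measure 123 mm over their backs; the gripper's body (75 mm by 187 mm) begins 45 mm behind the grasp point.
Start: joints at [-1.223, 0.689, -0.195, 1.565, 0.157, 0.902, -0.215], TCP at [0.193, 0.595, 0.257] pointing down, gripper open.
Joint ranges: [-3.01, 3.01], [-0.46, 2.08], [-1.47, 1.51], [0.13, 2.56], [-1, 4.14], [0.04, 2.09], [-2.66, 2.66]. Speed limits (rad/s): [2.57, 2.57, 3.14, 3.14, 3.14, 3.14, 3.14].

### API

Orientations are given as a unit quaternion [x, y, z, w].
In Python, from rig import ctrl gives the robot as it stands. The module is installed in compiled form; this text tells all that it offers.
- The arm moves only by the tool step_arm, never from a script. Its argument "steps" is a list of rows, each a list of 3 entries, a list of its own where there are three numbers: the shift along the tool's x, y, z in mm, then the turn, a rotation vector about the tool's x, y, z in rad, then the finger opening in mm, from 0 to 88.1. In form: [[[dx, dy, dz], [ax, ay, az], hand], ...]. A call has 1 to 12 rows; each row is the pose to reach, as a shift and turn from the pose commanded when the call began, along the tool's axes at that moment; what a row does not reach only later rows make up. A row lasts 1/10 s, in which the tool goes at most 50 mm and 8.59 degrees, less where a joint would pass 70% of its speed; a pose out of reach is approached as far as the arm can. A call with a gripper value outside its range is refused whole. The fingers move at their own pace and stop on an object; the grip force is fixed at half the most. Time passes only in rows, so rows that repeat a pose let the fingers close. It gives the time, the measured TCP pose, the force and the opening at its end, in the units of the state.
- ctrl.get_state(): the state, without advancing time (a new reading comes with each control period).
- ctrl.camera(name): name is "scene" or "top" or "wrist"; returns a dict with "pixels" (480x640x3 uint8, red, green, blue), "fx", "fy", "cx", "cy" (pixels), "rvec" (rotation vector, rad) and "tvec" (3), from world to camera coordinates, as OpenCV has them. Camera axes: x right, y down, z forward; pixel columns grow to the right and rows downward; lengths in m; the calibration is good to about 2 mm. The wrist camera is an equidistant fisheye: a pixel r from the principal point sees the ray r / f radians off the axis. A picture is of the moment at which its call begins. There is no depth.
- ctrl.finish_job(): hands the job in, once; it reports no verdict.
The state is a dict: "time": time; "joints": joint angles; "qvel": joint speeds; "effort": joint torques, N m; "tool_pos": TCP position; "tcp_rot": TCP orientation; "force": force on the tool from outside, world axes, zero at the start; "wrist_torque": the same for the moment, N m; "grip_width": finger opening in m.
Only numpy, scipy, OpenCV 4.12 (cv2) and the standard library are available. Lean on these libraries where they do the work, as an engineer would, in place of code of your own. Each camera call takes 0.05 s, during which the arm holds its last target.

### The job

Lock the steel cube mould: draw the rubber mallet out of its yellow sloping holster, stand it on one face on the green pad and let go, then take it again by its handle and knock the clamp's red sprung pin down with a brisk but light blow of the mallet, not a slow push, until it snaps home and stays down. Touch the clamp with nothing but the mallet, and do not pound it. Then stand the mallet on one face on the pad again, let go, and leave everything else where it is.

Things in the scene. Friction and masses are not known exactly. Their poses are not given: they have to be found in the camera images.
- mallet: Mallet, 0.45 kg: black rubber head, a cylinder 46 mm across, 68 mm long, steel band; pale wooden handle 24 mm wide, 22 mm high. Origin: centre of the head. z: head's axis (faces at z = +34 and -34 mm); the handle runs along -x, from x = -23 to -135 mm. Starts with the handle in the holster, x axis rising at about 28 degrees. It stands stably on one face, handle level.
- mallet_grip (a point): Middle of the mallet's handle, 79 mm from the head's axis; the mallet is held by the handle when the TCP is within 45 mm of this point.
- mallet_face (a point): Centre of the mallet's lower face (34 mm below the head's centre as it stands).
- holster: Fixed yellow square sleeve, 40 mm wide, 95 mm long, on a dark foot of 150 by 100 mm; slopes at 30 degrees and covers the handle up to the head with 3 mm play. Origin: on the bench under the head's centre, which is 110 mm up; x is level, the way the mallet comes out: it is drawn forwards and up along its own +x by 115 mm or more.
- pad: Fixed green pad, 180 by 180 by 6 mm. Origin: centre of its underside, on the bench.
- clamp: Fixed blue mould clamp; origin on the bench under the pin's axis. Base x = -45 to 165 mm, 160 mm wide, 22 mm thick. Behind the pin (x = 57 to 147 mm) an open steel cube mould, 90 mm square, top at 86 mm. Two guard cheeks beside the pin, 72 mm apart inside, 44 mm long in x, 96 mm high: the mallet's head comes down between them, handle towards -x, the open side.
- pin_top (a point): Centre of the top of the red pin cap, 32 mm across; 73 mm above the bench when up, 57 mm when home.
- pin (a joint): How far the sprung pin is down: 0 m up, 0.016 m home. The spring pushes back with up to about 12 N in the first half of the travel; past the middle an over-centre catch pulls it home and holds it; short of the middle it springs up again. It wants a knock from a mallet moving at over 0.1 m/s, but over 60 N bends it.
- tin_a: aluminium moisture tin, 64 mm across, 40 mm high, standing loose on the bench; a bystander. Origin: centre of its underside.
- tin_b: aluminium moisture tin, 72 mm across, 50 mm high, standing loose on the bench; a bystander. Origin: centre of its underside.
- flask_a: pear-shaped glass flask, 66 mm across, 104 mm high, standing loose on the bench; a bystander. Origin: centre of its underside.
- flask_b: pear-shaped glass flask, 66 mm across, 104 mm high, standing loose on the bench; a bystander. Origin: centre of its underside.
- beaker_cyl: glass measuring cylinder, foot 72 mm across, 200 mm high, standing loose on the bench; a bystander. Origin: centre of its underside.
- wash_bottle: white wash bottle with a red cap, 66 mm across, 170 mm high, standing loose on the bench; a bystander. Origin: centre of its underside.
- test_cube: concrete test cube, 70 mm, standing loose on the bench; a bystander. Origin: centre of its underside.
- weight: brass weight with a knob, 44 mm across, 58 mm high, standing loose on the bench; a bystander. Origin: centre of its underside.
Not all that is in view belongs to the job. Of the things shaped like the mallet, the black one is meant.

How it is judged:
By the outcome, as a careful person would: the job done as asked, in the order asked, and still so for the second after the job is handed in, with the robot touching nothing.
It also fails if it takes over 64 s, if anything falls off the work surface, if the arm or the gripper's body presses on something with over 40 N, if the wrist force passes 120 N, or if a joint passes its speed limit or range.

## Working session

There is one attempt and no reset: what is moved stays moved. The work goes in short steps, Python scripts to look and compute and a tool call to move; the robot and the scene stay as the last step left them, time stands still between calls to the robot, and variables do not carry over. Pictures are saved under pics/ and viewed, and the job is handed in when it is done.

Besides the shell and the picture viewer there is one more tool, called as name([rows], argument=value, ...), one row to a line, values as JSON. step_arm: Moves the arm, as the interface text tells. Its arguments: {"type":"object","properties":{"steps":{"type":"array","items":{"type":"array"}}},"required":["steps"]}

```bash
mkdir -p pics; cat > h.py <<'E'
import numpy as np,cv2
from rig import ctrl
from scipy.spatial.transform import Rotation as R
def snap(n,f):
    c=ctrl.camera(n); cv2.imwrite(f'pics/{f}.png',cv2.cvtColor(c['pixels'],cv2.COLOR_RGB2BGR)); np.save(f'pics/{f}.npy',c,allow_pickle=True); return c
def load(f): return np.load(f'pics/{f}.npy',allow_pickle=True).item()
def ray(c,u,v,fish=False):
    Rm=cv2.Rodrigues(np.array(c['rvec'],float))[0]; t=np.array(c['tvec'],float).ravel()
    x=(u-c['cx'])/c['fx'];y=(v-c['cy'])/c['fy']
    if fish:
        r=np.hypot(x,y); d=np.array([x/r*np.sin(r),y/r*np.sin(r),np.cos(r)]) if r>0 else np.array([0,0,1.])
    else: d=np.array([x,y,1.])
    return -Rm.T@t, Rm.T@d/np.linalg.norm(d)
def onz(c,u,v,z,fish=False):
    o,d=ray(c,u,v,fish); return o+d*(z-o[2])/d[2]
def tri(c1,p1,c2,p2,f1=False,f2=False):
    o1,d1=ray(c1,*p1,f1);o2,d2=ray(c2,*p2,f2)
    A=np.stack([d1,-d2],1);s=np.linalg.lstsq(A,o2-o1,rcond=None)[0]
    a=o1+s[0]*d1;b=o2+s[1]*d2;return (a+b)/2,np.linalg.norm(a-b)
def proj(c,P):
    return cv2.projectPoints(np.array(P,float).reshape(-1,3),np.array(c['rvec'],float),np.array(c['tvec'],float),np.array([[c['fx'],0,c['cx']],[0,c['fy'],c['cy']],[0,0,1.]]),None)[0].reshape(-1,2)
E
python3 - <<'E'
from h import *
for n in('scene','top','wrist'):
    c=snap(n,n+'0'); print(n,c['fx'],c['cx'],c['cy'],ray(c,320,240))
s=ctrl.get_state();print(s)
E
```

```text
scene 508.7983336749144 324.8608410770674 240.05787095628656 (array([1.36326816, 0.06422831, 0.86179342]), array([-0.7485808 , -0.07079444, -0.65925331]))
top 578.0818173007945 317.26203755759013 243.93698255486862 (array([ 0.35989592, -0.00709039,  1.62093666]), array([ 0.07855761,  0.01408546, -0.99681006]))
wrist 371.64829954431775 316.30077527832856 244.31709990767104 (array([0.12444159, 0.61545549, 0.38431716]), array([ 0.25690072, -0.07346523, -0.96364147]))
{'time': 0.15, 'joints': array([-1.2231684 ,  0.68978358, -0.19454902,  1.56607832,  0.15728201,
        0.90253524, -0.21508399]), 'qvel': array([-0.00056435, -0.00159041, -0.00033769, -0.00319876, -0.00095317,
        0.00054605, -0.00073196]), 'effort': array([-8.77924631e-04, -5.27858770e+01, -1.26885697e+00, -1.53585953e+01,
       -5.26495557e-02,  3.89417153e-03,  1.10873493e-04]), 'tool_pos': array([0.19281681, 0.59403427, 0.25680679]), 'tcp_rot': array([ 1.56229505e-01,  9.87720528e-01, -7.04304907e-04, -7.00911430e-05]), 'force': array([0.32630103, 0.29900119, 0.61821617]), 'wrist_torque': array([-0.02772883, -0.0151135 , -0.01701364]), 'grip_width': 0.08816767469402223}
```

View pics/scene0.png

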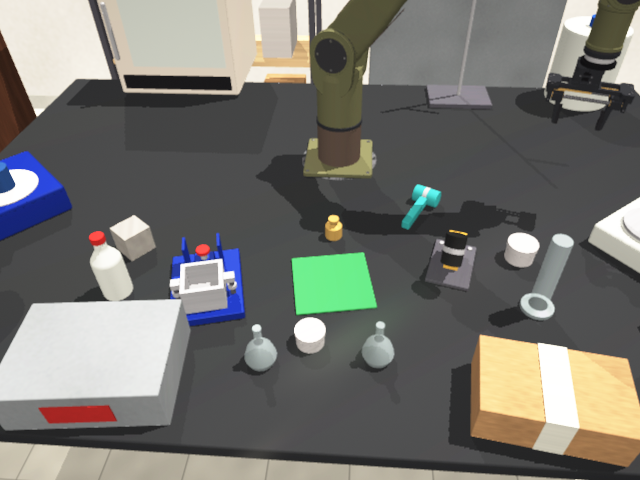

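View pics/top0.png

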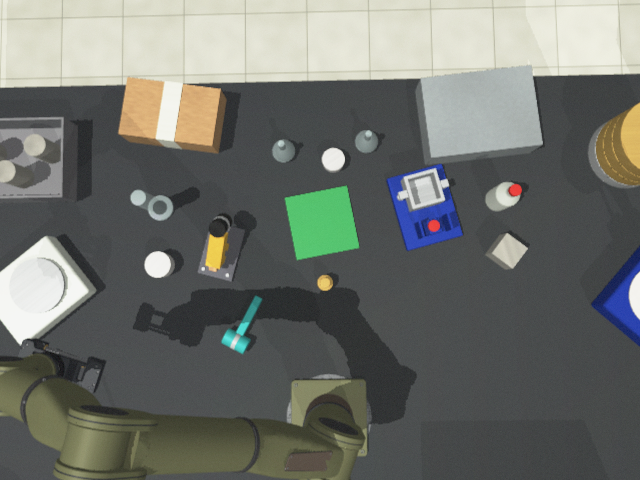

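View pics/wrist0.png

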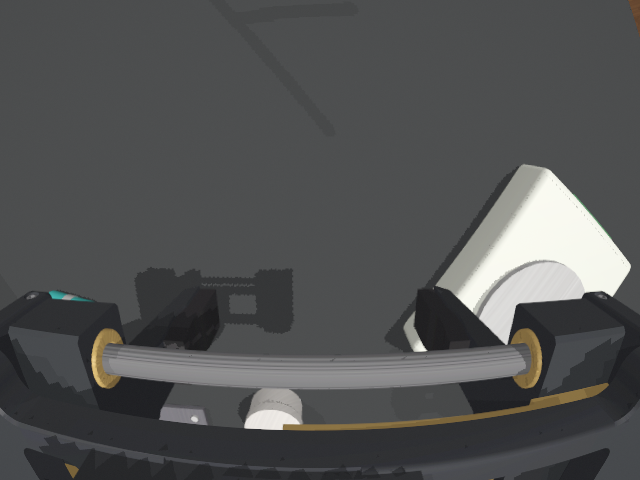

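```bash
python3 - <<'E'
import cv2
a=cv2.imread('pics/scene0.png');b=cv2.imread('pics/top0.png')
A=cv2.resize(a[170:310,390:570],(720,560),interpolation=cv2.INTER_CUBIC)
cv2.imwrite('pics/cA.png',A)
cv2.imwrite('pics/cB.png',cv2.resize(b[200:290,180:280],(600,540),interpolation=cv2.INTER_CUBIC))
cv2.imwrite('pics/cC.png',cv2.resize(b[155:255,380:480],(600,600),interpolation=cv2.INTER_CUBIC))
E
```

```text
(no output)
```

View pics/cA.png

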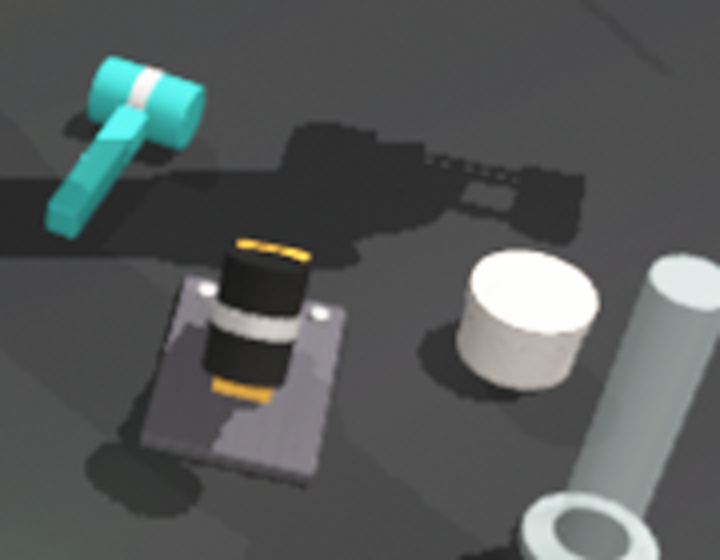

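View pics/cB.png

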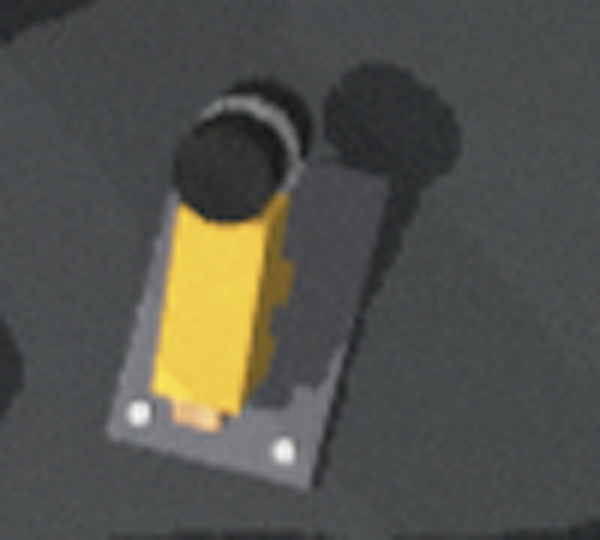

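View pics/cC.png

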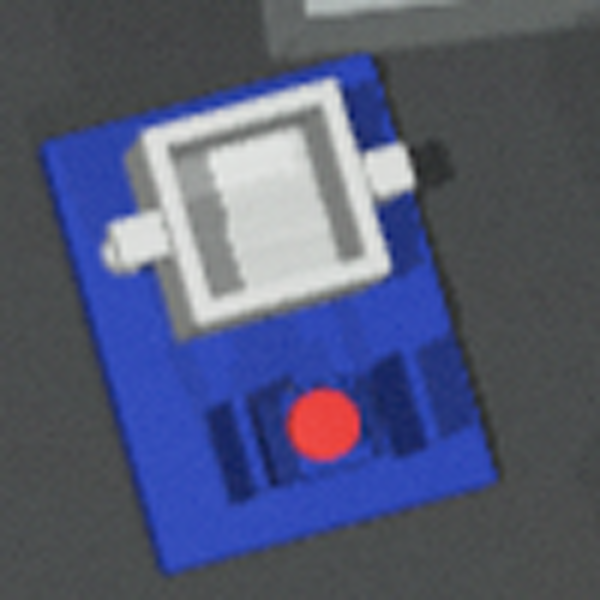

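```bash
cat > m.py <<'E'
from h import *
t=load('top0');s=load('scene0')
hsv=cv2.cvtColor(t['pixels'],cv2.COLOR_RGB2HSV);hs=cv2.cvtColor(s['pixels'],cv2.COLOR_RGB2HSV)
def big(m,roi=None):
    m=m.astype(np.uint8)
    if roi: z=np.zeros_like(m);x0,y0,x1,y1=roi;z[y0:y1,x0:x1]=m[y0:y1,x0:x1];m=z
    cs=cv2.findContours(m,cv2.RETR_EXTERNAL,cv2.CHAIN_APPROX_NONE)[0]; return max(cs,key=cv2.contourArea)
def cen(c): M=cv2.moments(c);return M['m10']/M['m00'],M['m01']/M['m00']
def world(c,cam,z): return np.array([onz(cam,*p[0],z)[:2] for p in c])*1000
def rect(c,cam,z):
    w=world(c,cam,z).astype(np.float32);return cv2.minAreaRect(w)
g=big(cv2.inRange(hsv,(45,100,80),(80,255,255)));print('pad',rect(g,t,.006))
gs=big(cv2.inRange(hs,(45,100,80),(80,255,255)));print('pad scene',rect(gs,s,.006))
b=big(cv2.inRange(hsv,(105,120,60),(130,255,255)),(370,150,480,260));print('clamp',rect(b,t,.022))
print('clampcorners',world(cv2.boxPoints(cv2.minAreaRect(b)).reshape(-1,1,2),t,.022))
r=big(cv2.inRange(hsv,(0,150,100),(8,255,255)),(410,210,460,250));print('pin',cen(r),onz(t,*cen(r),.073),rect(r,t,.073))
rs=big(cv2.inRange(hs,(0,150,100),(8,255,255)),(190,235,220,265));print('pinscene',cen(rs),onz(s,*cen(rs),.073),cv2.boundingRect(rs))
# holster foot: two white screw dots
for p in [(138,412),(284,450)]:
    print('dot',onz(t,180+p[0]/6,200+p[1]/6,.014))
y=big(cv2.inRange(hsv,(15,130,100),(32,255,255)),(190,200,250,285));print('yellow',cv2.minAreaRect(y))
for p in [(108,437),(312,488),(386,178),(165,190)]: print('footcorner',onz(t,180+p[0]/6,200+p[1]/6,.008)*1000)
for p in [(185,278),(346,312),(312,486),(142,445)]: print('footcorner s',onz(s,390+p[0]/4,170+p[1]/4,.008)*1000)
# band centre in scene
print('head top face top', )
for p in [(229,166)]: print(onz(t,180+p[0]/6,200+p[1]/6,.140)*1000)
E
python3 m.py
```

```text
pad ((537.0087890625, 11.258193969726562), (181.0767059326172, 180.75437927246094), 10.32922649383545)
pad scene ((535.7471313476562, 11.123573303222656), (185.26669311523438, 181.48233032226562), 10.124598503112793)
clamp ((574.2385864257812, -274.270263671875), (210.16270446777344, 162.08560180664062), 14.64274787902832)
clampcorners [[ 655.10277584 -169.46292633]
 [ 698.0874986  -327.28211959]
 [ 493.21468982 -379.05939657]
 [ 450.66095378 -222.77302833]]
pin (433.38647342995165, 225.35507246376812) [ 0.51632185 -0.28973244  0.073     ] ((515.9547119140625, -288.7219543457031), (26.80318832397461, 24.24269676208496), 89.03128051757812)
pinscene (202.23893805309734, 249.3716814159292) [ 0.51584951 -0.28993902  0.073     ] (195, 244, 15, 12)
dot [0.41162375 0.34324127 0.014     ]
dot [0.39295183 0.27519523 0.014     ]
yellow ((217.22996520996094, 249.88998413085938), (19.940410614013672, 36.2038688659668), 8.130102157592773)
footcorner [400.37134471 358.60884408   8.        ]
footcorner [375.21005854 263.23429936   8.        ]
footcorner [519.58550778 227.88082331   8.        ]
footcorner [515.65983913 331.79135626   8.        ]
footcorner s [375.10371809 266.98501926   8.        ]
footcorner s [401.74579737 363.53554236   8.        ]
footcorner s [551.51636395 322.03908451   8.        ]
footcorner s [524.6708066  228.49496923   8.        ]
head top face top
[512.83070282 276.38748844 140.        ]
```

```bash
cat >> h.py <<'E'
def frame(yaw,tilt=0,flip=False):
    # tool y = object y, tool x = -object x, z down; tilt: tool z leans toward object +x by tilt deg
    hx=np.array([np.cos(np.radians(yaw)),np.sin(np.radians(yaw)),0]);hy=np.array([-hx[1],hx[0],0])
    z=np.sin(np.radians(tilt))*hx-np.cos(np.radians(tilt))*np.array([0,0,1.])
    return np.stack([np.cross(hy,z),hy,z],1)
def delta(pos,Rm,p0=None,R0=None):
    s=ctrl.get_state()
    p0=np.array(s['tool_pos']) if p0 is None else p0; R0=R.from_quat(s['tcp_rot']).as_matrix() if R0 is None else R0
    d=R0.T@(np.array(pos)-p0)*1000; w=R.from_matrix(R0.T@Rm).as_rotvec()
    print('shift',np.round(d,1),'|',round(np.linalg.norm(d),1),'rot',np.round(w,4),'deg',round(np.degrees(np.linalg.norm(w)),1))
E
python3 - <<'E'
from h import *
t=load('top0');s=load('scene0')
for n,u,v,z in [('weight',325,283,.05),('tinL',158,264,.045),('tinF',333,160,.045),('cylfoot',160,208,.01),('cyltop',138,198,.2),('flA',284,151,.04),('flB',367,141,.04),('bottle cap',515,189,.165),('cube',512,248,.07),('teal head',237,340,.03),('boxcorner',424,163,.1)]:
    print(n,np.round(onz(t,u,v,z)*1000))
# head: face ellipse in top crop, silhouette mid in scene
o,d=ray(s,390+256/4,170+322/4)
for x in(.51,.528,.54): k=(x-o[0])/d[0];print(np.round((o+k*d)*1000,1))
hx=np.array([np.cos(np.radians(-14.7)),np.sin(np.radians(-14.7)),0]);
for P in [np.array([.528,.272,.11])]:
    mz=-np.sin(np.radians(28))*hx+np.cos(np.radians(28))*np.array([0,0,1])
    for k in(.034,0,-.034): print(proj(t,P+k*mz),proj(s,P+k*mz))
E
```

```text
weight [367.   3.  50.]
tinL [425. 460.  45.]
tinF [705. -24.  45.]
cylfoot [585. 466.  10.]
cyltop [584. 465. 200.]
flA [734. 112.  40.]
flB [ 758. -119.   40.]
bottle cap [ 596. -481.  165.]
cube [ 452. -498.   70.]
teal head [215. 246.  30.]
boxcorner [ 680. -265.  100.]
[510.  282.4  94.2]
[528.  277.8 110.4]
[540.  274.7 121.1]
[[218.29542379 227.76786233]] [[454.47909707 235.5337615 ]]
[[221.98446102 223.04600256]] [[451.30187686 250.51727261]]
[[225.52656343 218.51221507]] [[448.17287471 265.27339127]]
```

```bash
python3 - <<'E'
from h import *
t=load('top0')['pixels'];s=load('scene0')['pixels']
g=cv2.cvtColor(s,cv2.COLOR_RGB2GRAY)
for v in (234,238,244,250,252,256,262): print(v,g[v,436:476])
g=cv2.cvtColor(t,cv2.COLOR_RGB2GRAY)
for v in (222,226,228,230,232,234): print(v,g[v,204:240])
h=cv2.cvtColor(t,cv2.COLOR_RGB2HSV); m=cv2.inRange(h,(15,130,80),(32,255,255))
for v in range(236,268,6): x=np.where(m[v,190:250])[0]+190;print(v,x.min(),x.max())
E
```

```text
234 [ 47  48  46  47  47  48  46  47  46  43  31  30  36  43  47  49  49  50
  50  48  47  47  47  46  44  44  68 139 188 219 207 125  47  47  48  47
  47  48  47  48]
238 [85 91 85 80 79 80 80 79 76 47 27 29 29 30 29 29 30 32 32 33 35 35 37 36
 38 38 38 40 40 40 36 62 78 80 79 80 80 80 80 80]
244 [132 132 134 126 137 151 151 133  74  26  29  30  30  29  31  32  33  35
  35  36  36  37  38  38  39  39  39  40  38  44  75  83  80  80  80  80
  80  80  80  80]
250 [119 111 124 130 131  99  79 111 146 157 162 164 166 168 173 179 187 194
 192 198 205 192 186 186 186 172 177 179 174 157 145 129 137 147 149 144
 142 143 142 124]
252 [ 75  75  74  73  74  70  45  29  41  80 118 131 145 166 176 182 190 197
 199 203 205 205 207 205 203 201 200 194 167 148 144 143 143 143 143 143
 143 143 141 104]
256 [ 74  74  74  74  74  51  32  32  33  33  32  33  35  35  36  37  38  38
  38  38  39  41  41  43  42  41  40 106 141 144 143 142 142 142 142 145
 144 143 118  85]
262 [ 75  74  74  74  67  46  34  33  33  35  36  37  38  39  40  42  42  42
  42  44  43  43  43  43  42  54 110 129 128 128 128 128
[... 276 characters left out ...]
70 63 61 57 52 44 47 45]
228 [ 75  73  70  70  64  45  48  49  49  51  49  47  48  51  50  51  50  50
  49  55  50  33  26  52  94 103  90  76  74  74  76  72  73  67  64  61]
230 [ 68  73  68  71  64  47  51  51  49  50  44  48  46  48  49  52  53  52
  54  57  51  42  46  80 112  94  73  72  74  73  71  74  76  71  73  74]
232 [ 68  72  71  75  96  92  52  50  49  50  48  48  46  48  50  49  48  56
  54  50  54  68 114 117  82  70  75  76  72  70  70  74  71  71  74  73]
234 [ 69  68  71  86 113 126 145  93  47  45  50  45  46  48  48  51  50  47
  54  63  89 119 119  99  80  72  74  75  71  72  71  73  75  74  75  72]
236 210 226
242 209 225
248 208 227
254 207 224
260 206 224
266 210 220
```

```bash
python3 - <<'E'
from h import *
F=frame(-14.7,28); P=np.array([.528,.276,.112]); 
delta(P-.10*F[:,2]+0*F[:,0],F)
E
```

```text
shift [-370.1 -201.7   56.8] | 425.3 rot [-0.0154 -0.4885 -0.0557] deg 28.2
```

step_arm([
  [[-370,-202,57],[-0.015,-0.4885,-0.056],88],
  [[-370,-202,57],[-0.015,-0.4885,-0.056],88],
  [[-370,-202,57],[-0.015,-0.4885,-0.056],88],
  [[-370,-202,57],[-0.015,-0.4885,-0.056],88],
  [[-370,-202,57],[-0.015,-0.4885,-0.056],88],
  [[-370,-202,57],[-0.015,-0.4885,-0.056],88],
  [[-370,-202,57],[-0.015,-0.4885,-0.056],88],
  [[-370,-202,57],[-0.015,-0.4885,-0.056],88],
  [[-370,-202,57],[-0.015,-0.4885,-0.056],88],
  [[-370,-202,57],[-0.015,-0.4885,-0.056],88],
  [[-370,-202,57],[-0.015,-0.4885,-0.056],88],
  [[-370,-202,57],[-0.015,-0.4885,-0.056],88],
])

```text
time: 1.35
tool_pos: [0.4815, 0.2903, 0.2002]
tcp_rot: [0.123, 0.963, -0.029, 0.239]
force: [0.0, 0.1, -0.6]
grip_width: 0.088
```

```bash
python3 - <<'E'
from h import *
F=frame(-14.7,28); P=np.array([.528,.276,.112]); 
delta(P,F)
snap('wrist','wrist1');snap('scene','scene1')
E
```

```text
shift [ -1.6  -2.4 100.6] | 100.7 rot [ 0.0036 -0.0013  0.0018] deg 0.2
```

View pics/wrist1.png

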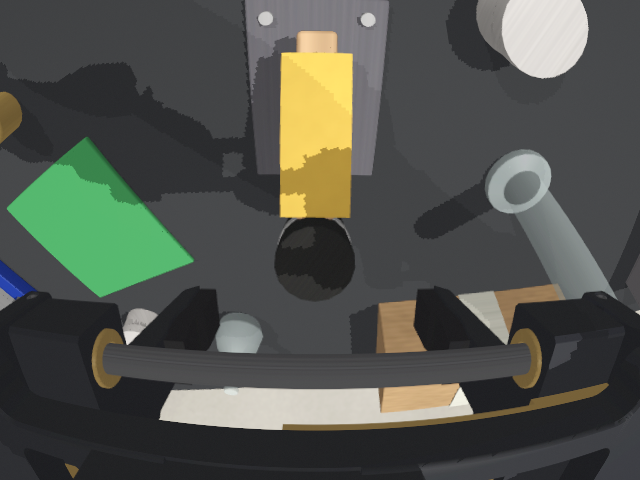

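View pics/scene1.png

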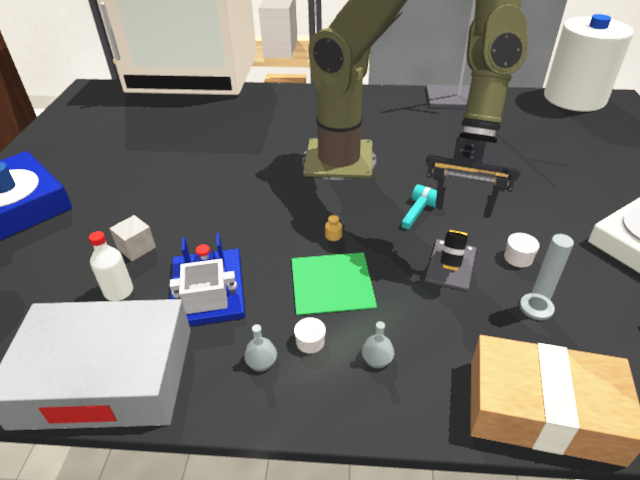

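```bash
python3 - <<'E'
from h import *
w=load('wrist1');t=load('top0')
g=cv2.cvtColor(w['pixels'],cv2.COLOR_RGB2GRAY)
print(g[205:310:1,316]); print(g[260,268:364])
P,e=tri(w,(315.2,260),t,(217.9,227.7),True);print(P,e)
s=ctrl.get_state();R0=R.from_quat(s['tcp_rot']).as_matrix();p0=s['tool_pos'];print('tool frame face',R0.T@(P-p0)*1000)
# project: where in wrist is point on tool axis: candidates
for d in(.06,.066,.07):
    Q=p0+R0@[0,0,d]
    for u in range(0):pass
    Rm=cv2.Rodrigues(np.array(w['rvec'],float))[0];X=Rm@Q+np.array(w['tvec']).ravel();th=np.arccos(X[2]/np.linalg.norm(X));r=np.hypot(X[0],X[1]);print(d,w['cx']+w['fx']*th*X[0]/r,w['cy']+w['fy']*th*X[1]/r)
E
```

```text
[145 144 144 144 143 144 143 143 142 142 142 134 107  24  27  27  29  27
  27  27  28  30  32  34  34  33  32  33  34  34  32  32  34  33  32  32
  34  34  33  33  35  33  32  33  31  31  32  33  34  35  34  32  33  32
  31  33  34  33  34  34  33  33  31  34  34  33  34  33  34  32  33  33
  33  33  33  33  34  33  34  50  51  50  50  51  50  49  49  48  50  51
  49  51  51  52  50  52  62  74  73  73  74  73  74  74  74]
[74 75 75 75 74 74 58 39 32 34 34 34 34 33 34 34 34 34 33 32 33 34 35 34
 34 34 34 32 33 34 34 33 32 32 34 34 34 33 33 31 34 33 34 34 33 31 32 32
 33 32 33 33 34 33 32 34 34 34 34 32 33 32 33 32 33 33 33 32 31 33 32 33
 31 32 31 32 32 32 32 33 33 34 32 31 32 31 36 74 74 74 74 76 74 72 68 68]
[0.51419855 0.27981682 0.12980222] 0.001706295431791538
tool frame face [ 2.7920702  -1.92210576 78.30036443]
0.06 317.20443040813825 275.22141182117423
0.066 317.1654402616123 271.3670444470437
0.07 317.1405845966992 268.91212452233304
```

step_arm([
  [[3.5,-1.3,25],[0,0,0],88],
  [[3.5,-1.3,50],[0,0,0],88],
  [[3.5,-1.3,70],[0,0,0],88],
  [[3.5,-1.3,85],[0,0,0],88],
  [[3.5,-1.3,95],[0,0,0],88],
  [[3.5,-1.3,101],[0,0,0],88],
  [[3.5,-1.3,101],[0,0,0],88],
])

```text
time: 2.15
tool_pos: [0.5247, 0.2757, 0.1091]
tcp_rot: [0.124, 0.962, -0.031, 0.239]
force: [0.2, -0.4, -0.7]
grip_width: 0.0878
```

```bash
python3 - <<'E'
from h import *
snap('wrist','wrist2');snap('scene','scene2')
im=cv2.imread('pics/scene2.png');cv2.imwrite('pics/cs2.png',cv2.resize(im[130:310,390:570],(720,600),interpolation=cv2.INTER_CUBIC))
E
```

```text
(no output)
```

View pics/cs2.png

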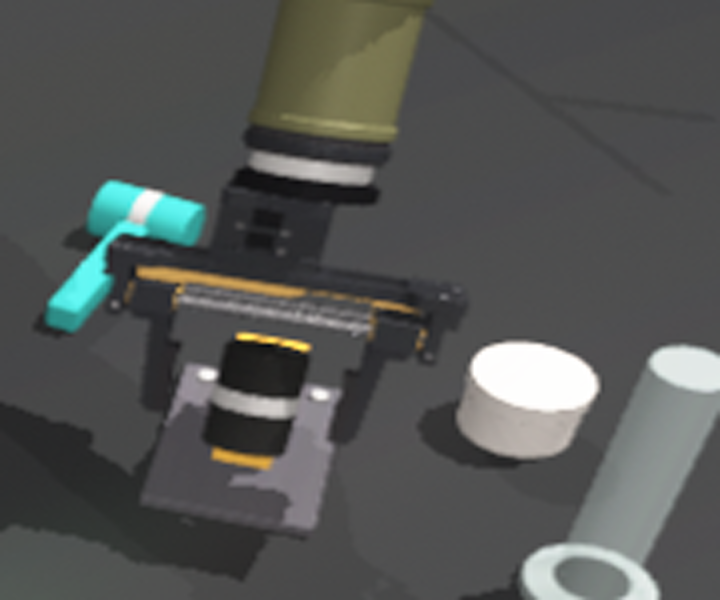

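View pics/wrist2.png

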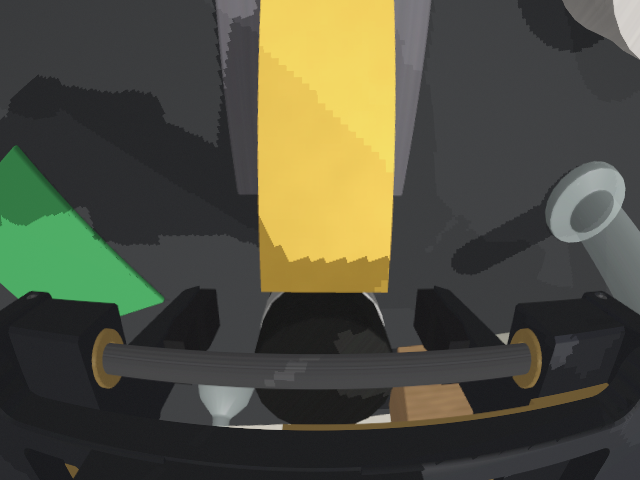

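step_arm([
  [[0,1.5,0],[0,0,0],60],
  [[0,1.5,0],[0,0,0],44],
  [[0,1.5,0],[0,0,0],40],
  [[0,1.5,0],[0,0,0],40],
  [[0,1.5,0],[0,0,0],40],
  [[0,1.5,0],[0,0,0],40],
])

```text
time: 2.85
tool_pos: [0.5255, 0.2774, 0.1098]
tcp_rot: [0.124, 0.962, -0.03, 0.24]
force: [0.0, 0.8, 1.5]
grip_width: 0.0456
```

step_arm([
  [[-6,0,0],[0,0,0],38],
  [[-14,0,0],[0,0,0],38],
  [[-24,0,0],[0,0,0],38],
  [[-34,0,0],[0,0,0],38],
  [[-44,0,0],[0,0,0],38],
])

```text
time: 3.35
tool_pos: [0.5617, 0.2678, 0.1293]
tcp_rot: [0.123, 0.963, -0.03, 0.238]
force: [-2.3, -0.2, -2.7]
grip_width: 0.0455
```

step_arm([
  [[-12,0,0],[0,0,0],38],
  [[-24,0,0],[0,0,0],38],
  [[-36,0,0],[0,0,0],38],
  [[-48,0,0],[0,0,0],38],
  [[-60,0,0],[0,0,0],38],
  [[-74,0,0],[0,0,0],38],
  [[-88,0,0],[0,0,0],38],
  [[-100,0,0],[0,0,0],38],
  [[-100,0,0],[0,0,0],38],
])

```text
time: 4.25
tool_pos: [0.6498, 0.2427, 0.1774]
tcp_rot: [0.126, 0.962, -0.031, 0.24]
force: [-0.5, -1.2, -4.6]
grip_width: 0.0457
```

```bash
python3 - <<'E'
from h import *
snap('wrist','wrist3');snap('scene','scene3')
im=cv2.imread('pics/scene3.png');cv2.imwrite('pics/cs3.png',cv2.resize(im[130:310,390:570],(720,600),interpolation=cv2.INTER_CUBIC))
E
```

```text
(no output)
```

View pics/cs3.png

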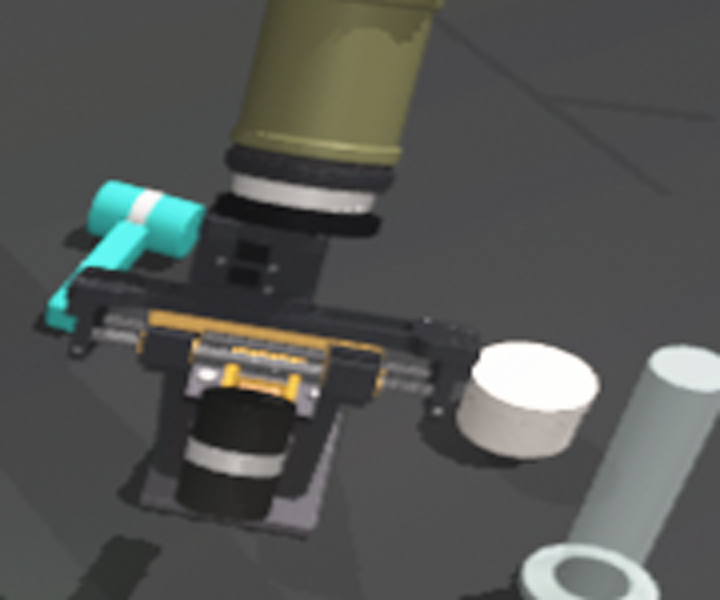

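View pics/wrist3.png

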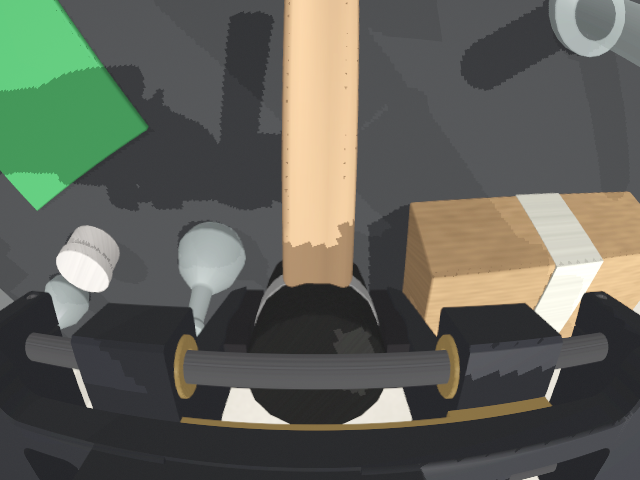

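```bash
python3 - <<'E'
from h import *
s=ctrl.get_state();R0=R.from_quat(s['tcp_rot']).as_matrix();print(R0, np.degrees(np.arcsin(R0[2,0])))
delta([.63,.20,.21],frame(-8,10))
delta([.60,.10,.18],frame(2,0))
delta([.56,.02,.10],frame(10,0))
E
```

```text
[[-8.54696519e-01  2.54212419e-01  4.52625570e-01]
 [ 2.24779106e-01  9.67148375e-01 -1.18736572e-01]
 [-4.67940396e-01  2.57035818e-04 -8.83759990e-01]] -27.900686033089592
shift [-10.8 -47.3 -32.6] | 58.5 rot [-0.038   0.3121 -0.1116] deg 19.1
shift [   6.4 -151.7   -7.8] | 152.0 rot [-0.0708  0.4835 -0.2862] deg 32.4
shift [  60.1 -239.3   54.3] | 252.6 rot [-0.1048  0.4794 -0.423 ] deg 37.1
```

step_arm([
  [[-5,-23,-16],[-0.019,0.156,-0.056],38],
  [[-11,-47,-33],[-0.038,0.312,-0.112],38],
  [[-5,-80,-28],[-0.048,0.36,-0.17],38],
  [[0,-115,-18],[-0.06,0.42,-0.23],38],
  [[6,-152,-8],[-0.071,0.4835,-0.286],38],
  [[20,-180,5],[-0.08,0.483,-0.32],38],
  [[40,-210,25],[-0.09,0.481,-0.37],38],
  [[52,-228,42],[-0.1,0.48,-0.4],38],
  [[60,-239,54],[-0.105,0.4794,-0.423],38],
  [[60,-239,54],[-0.105,0.4794,-0.423],38],
  [[60,-239,54],[-0.105,0.4794,-0.423],38],
])

```text
time: 5.45
tool_pos: [0.5611, 0.0218, 0.101]
tcp_rot: [-0.088, 0.996, 0.0, 0.001]
force: [1.4, 0.8, -4.3]
grip_width: 0.0455
```

```bash
python3 - <<'E'
from h import *
delta([.56,.02,.045],frame(10,0))
snap('scene','scene4');snap('wrist','wrist4')
im=cv2.imread('pics/scene4.png');cv2.imwrite('pics/cs4.png',cv2.resize(im[150:330,240:440],(800,600),interpolation=cv2.INTER_CUBIC))
E
```

```text
shift [ 1.5 -1.6 56. ] | 56.0 rot [0.0007 0.0018 0.001 ] deg 0.1
```

View pics/cs4.png

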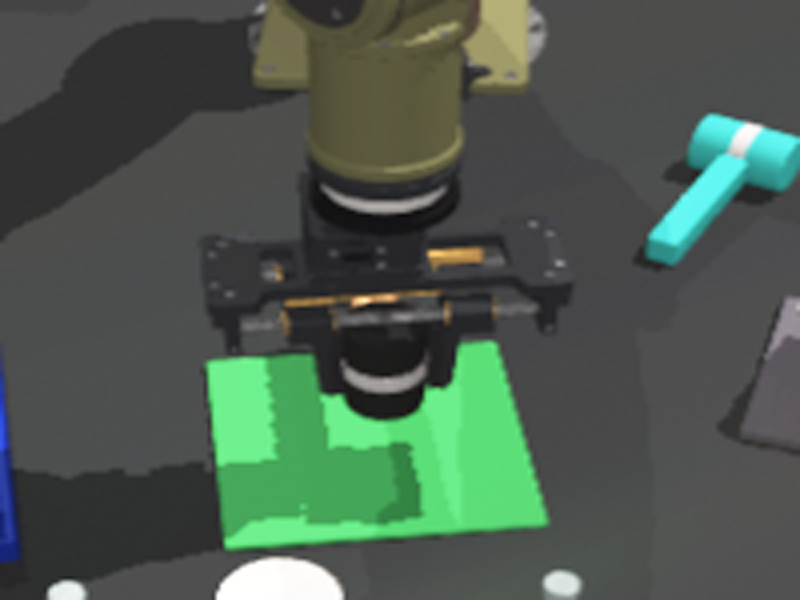

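View pics/wrist4.png

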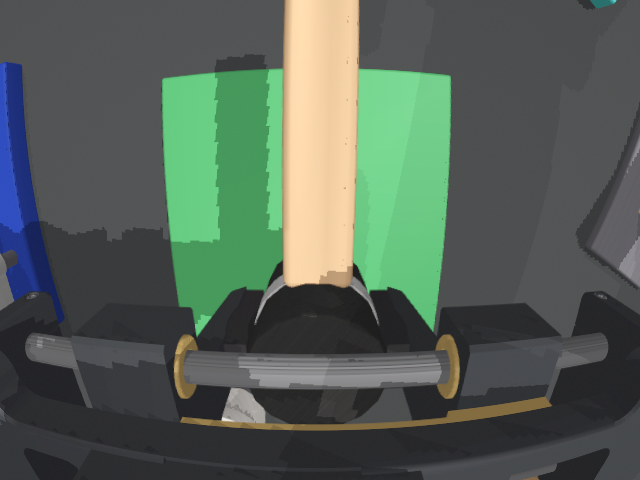

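step_arm([
  [[0,0,15],[0,0,0],38],
  [[0,0,30],[0,0,0],38],
  [[0,0,42],[0,0,0],38],
  [[0,0,50],[0,0,0],38],
  [[0,0,53],[0,0,0],38],
  [[0,0,53],[0,0,0],38],
])

```text
time: 6.15
tool_pos: [0.5609, 0.0209, 0.0475]
tcp_rot: [-0.088, 0.996, 0.0, 0.0]
force: [-0.1, 0.3, -3.6]
grip_width: 0.0452
```

step_arm([
  [[0,0,2],[0,0,0],38],
  [[0,0,2],[0,0,0],38],
])

```text
time: 6.35
tool_pos: [0.5614, 0.0208, 0.0463]
tcp_rot: [-0.087, 0.996, 0.0, 0.001]
force: [0.2, 0.2, -3.9]
grip_width: 0.0455
```

step_arm([
  [[0,0,2],[0,0,0],38],
  [[0,0,2],[0,0,0],38],
])

```text
time: 6.55
tool_pos: [0.5613, 0.0207, 0.0441]
tcp_rot: [-0.087, 0.996, 0.0, 0.001]
force: [0.9, -0.0, -3.8]
grip_width: 0.0451
```

step_arm([
  [[0,0,2],[0,0,0],38],
  [[0,0,2],[0,0,0],38],
])

```text
time: 6.75
tool_pos: [0.5611, 0.0208, 0.0419]
tcp_rot: [-0.087, 0.996, 0.0, 0.001]
force: [-0.6, 0.3, -3.7]
grip_width: 0.0454
```

step_arm([
  [[0,0,1.5],[0,0,0],38],
  [[0,0,1.5],[0,0,0],38],
])

```text
time: 6.95
tool_pos: [0.5613, 0.0208, 0.0407]
tcp_rot: [-0.087, 0.996, 0.0, 0.001]
force: [0.2, 0.8, -2.6]
grip_width: 0.0454
```

step_arm([
  [[0,0,1],[0,0,0],38],
  [[0,0,1],[0,0,0],38],
])

```text
time: 7.15
tool_pos: [0.5613, 0.0209, 0.0406]
tcp_rot: [-0.088, 0.996, -0.0, 0.001]
force: [-2.2, -1.5, 6.0]
grip_width: 0.0455
```

step_arm([
  [[0,0,0.5],[0,0,0],50],
  [[0,0,0.5],[0,0,0],88],
  [[0,0,0.5],[0,0,0],88],
  [[0,0,0],[0,0,0],88],
  [[0,0,-10],[0,0,0],88],
  [[0,0,-30],[0,0,0],88],
  [[0,0,-60],[0,0,0],88],
  [[0,0,-95],[0,0,0],88],
  [[0,0,-110],[0,0,0],88],
  [[0,0,-110],[0,0,0],88],
])

```text
time: 8.15
tool_pos: [0.5624, 0.021, 0.1518]
tcp_rot: [-0.087, 0.996, 0.0, 0.003]
force: [1.1, -0.1, 0.1]
grip_width: 0.0879
```

```bash
python3 - <<'E'
from h import *
snap('scene','scene5');snap('wrist','wrist5');snap('top','top5');print(ctrl.get_state()['tool_pos'])
im=cv2.imread('pics/scene5.png');cv2.imwrite('pics/cs5.png',cv2.resize(im[150:330,240:440],(800,600),interpolation=cv2.INTER_CUBIC))
E
```

```text
[0.56021506 0.02029635 0.14842682]
```

View pics/cs5.png

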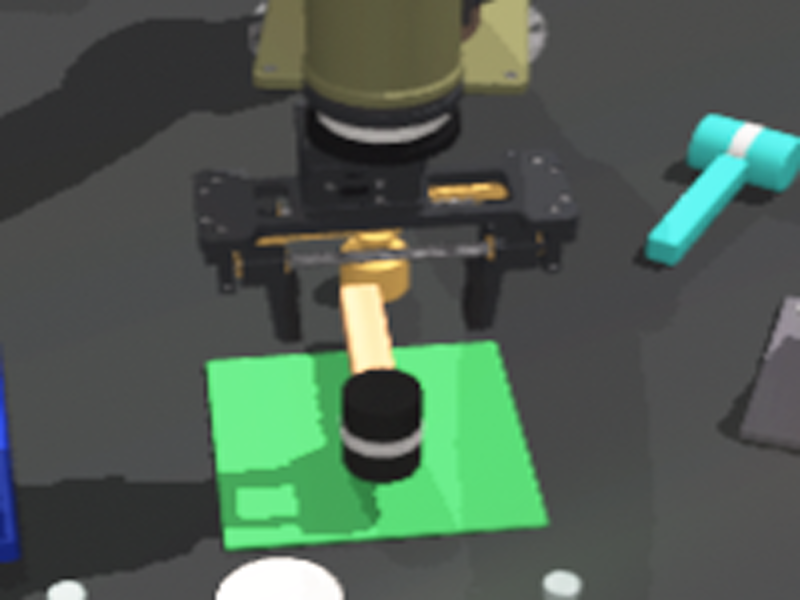

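View pics/wrist5.png

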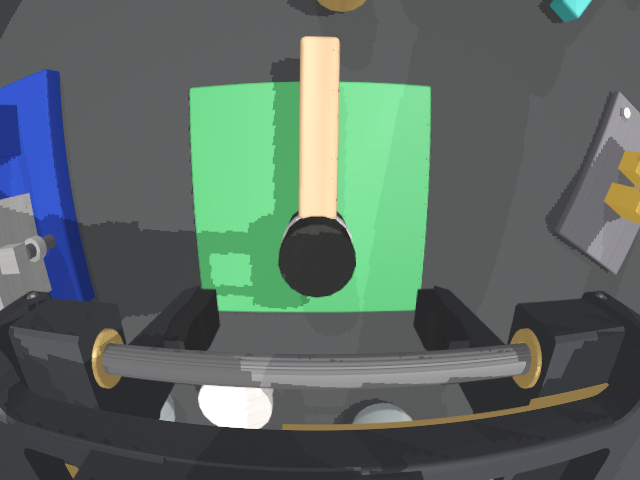

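```bash
python3 - <<'E'
from h import *
a=np.radians(10);H=np.array([.561,.021,.0405])
delta(H-.05*np.array([np.cos(a),np.sin(a),0]),frame(10,0))
w=load('wrist5')
# handle axis check
for u,v,z in[(319,40,.051),(318,212,.051)]: print(onz(w,u,v,z,True))
E
```

```text
shift [ 49.1   0.6 107.9] | 118.6 rot [-0.0001 -0.0002  0.0006] deg 0.0
[ 0.42950821 -0.00168397  0.051     ]
[0.53483743 0.0164115  0.051     ]
```

step_arm([
  [[25,0.5,0],[0,0,0],88],
  [[49,0.5,5],[0,0,0],88],
  [[49,0.5,35],[0,0,0],88],
  [[49,0.5,65],[0,0,0],88],
  [[49,0.5,90],[0,0,0],88],
  [[49,0.5,102],[0,0,0],88],
  [[49,0.5,107],[0,0,0],88],
  [[49,0.5,107],[0,0,0],88],
])

```text
time: 9.1
tool_pos: [0.5119, 0.0129, 0.0412]
tcp_rot: [-0.088, 0.996, 0.0, -0.0]
force: [-0.5, -0.4, -0.1]
grip_width: 0.088
```

```bash
python3 - <<'E'
from h import *
snap('wrist','wrist6')
a=np.radians(10);H=np.array([.561,.021,.0405])
delta(H-.05*np.array([np.cos(a),np.sin(a),0]),frame(10,0))
E
```

```text
shift [ 0.7 -0.4  1.5] | 1.7 rot [0.0003 0.0005 0.0011] deg 0.1
```

View pics/wrist6.png

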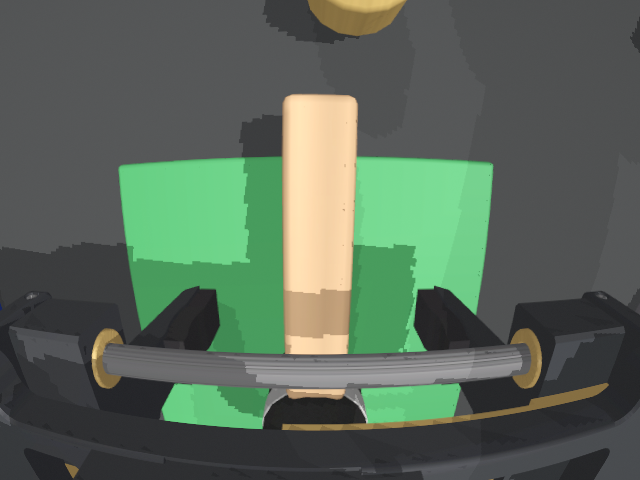

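Handle centred between the fingers (u≈320 against 317). Close.

step_arm([
  [[0,0,0.5],[0,0,0],50],
  [[0,0,0.5],[0,0,0],25],
  [[0,0,0.5],[0,0,0],15],
  [[0,0,0.5],[0,0,0],15],
  [[0,0,0.5],[0,0,0],15],
  [[0,0,0.5],[0,0,0],15],
  [[0,0,0.5],[0,0,0],15],
  [[0,0,0.5],[0,0,0],15],
])

```text
time: 9.95
tool_pos: [0.5129, 0.0128, 0.042]
tcp_rot: [-0.087, 0.996, 0.0, 0.001]
force: [-0.4, -0.2, -0.1]
grip_width: 0.0265
```

step_arm([
  [[0,0,-5],[0,0,0],15],
  [[0,0,-20],[0,0,0],15],
  [[0,0,-45],[0,0,0],15],
  [[0,0,-80],[0,0,0],15],
  [[0,0,-110],[0,0,0],15],
  [[0,0,-125],[0,0,0],15],
  [[0,0,-125],[0,0,0],15],
])

```text
time: 10.65
tool_pos: [0.5132, 0.0126, 0.1687]
tcp_rot: [-0.087, 0.996, 0.0, 0.002]
force: [0.2, 0.2, -4.6]
grip_width: 0.0237
```

```bash
python3 - <<'E'
from h import *
snap('scene','scene7');snap('wrist','wrist7');print(ctrl.get_state()['tool_pos'])
im=cv2.imread('pics/scene7.png');cv2.imwrite('pics/cs7.png',cv2.resize(im[130:310,240:440],(800,600),interpolation=cv2.INTER_CUBIC))
a=np.radians(14.64);d=np.array([np.cos(a),np.sin(a),0]);T=np.array([.516,-.2895,0])-.05*d
print(T)
delta(T+[0,0,.18],frame(14.64))
E
```

```text
[0.51191042 0.01216931 0.16646166]
[ 0.46762335 -0.30213724  0.        ]
shift [  98.3 -301.8  -13.5] | 317.7 rot [-0.0002  0.0004 -0.0807] deg 4.6
```

View pics/cs7.png

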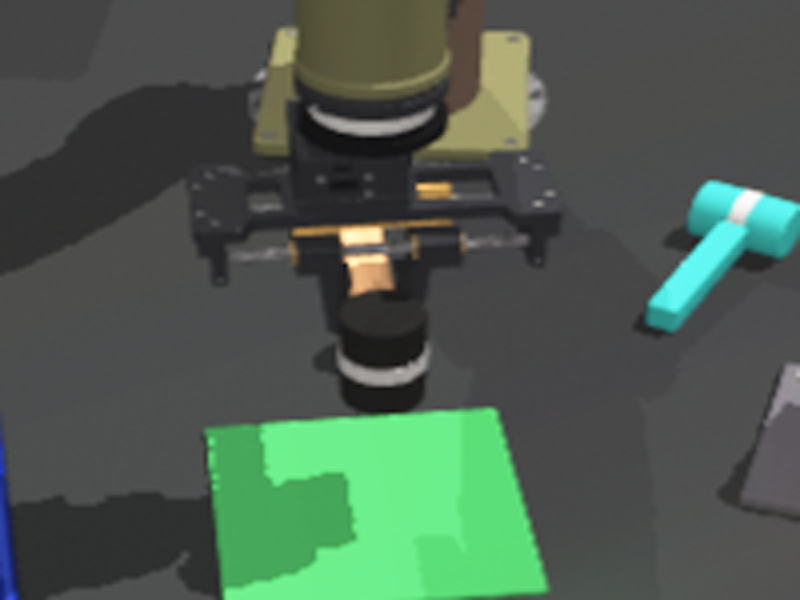

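View pics/wrist7.png

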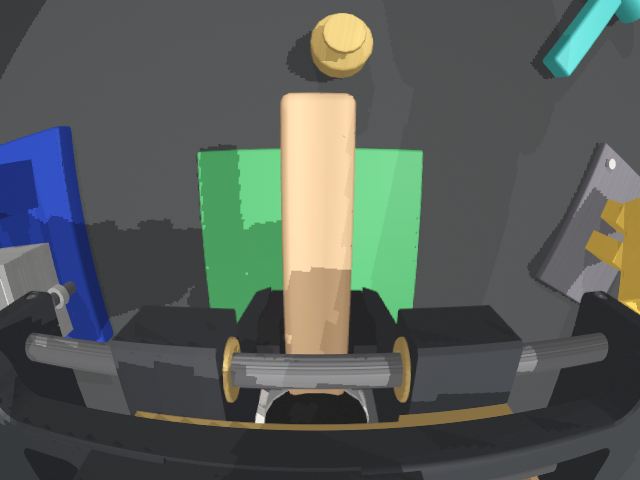

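step_arm([
  [[10,-25,-13],[0,0,0],15],
  [[18,-55,-13],[0,0,-0.01],15],
  [[28,-85,-13],[0,0,-0.02],15],
  [[38,-120,-13],[0,0,-0.03],15],
  [[50,-155,-13],[0,0,-0.04],15],
  [[62,-190,-13],[0,0,-0.05],15],
  [[74,-225,-13],[0,0,-0.06],15],
  [[84,-255,-13],[0,0,-0.07],15],
  [[92,-280,-13],[0,0,-0.08],15],
  [[97,-296,-13],[0,0,-0.081],15],
  [[98,-302,-13],[0,0,-0.081],15],
  [[98,-302,-13],[0,0,-0.081],15],
])

```text
time: 11.95
tool_pos: [0.468, -0.302, 0.1784]
tcp_rot: [-0.127, 0.992, 0.001, -0.0]
force: [-0.3, 0.7, -3.6]
grip_width: 0.0238
```

```bash
python3 - <<'E'
from h import *
snap('scene','scene8');snap('wrist','wrist8');snap('top','top8');print(ctrl.get_state()['tool_pos'])
im=cv2.imread('pics/scene8.png');cv2.imwrite('pics/cs8.png',cv2.resize(im[180:330,100:300],(800,600),interpolation=cv2.INTER_CUBIC))
im=cv2.imread('pics/top8.png');cv2.imwrite('pics/ct8.png',cv2.resize(im[140:290,350:550],(800,600),interpolation=cv2.INTER_CUBIC))
a=np.radians(14.64);d=np.array([np.cos(a),np.sin(a),0]);T=np.array([.516,-.2895,0])-.05*d
delta(T+[0,0,.15],frame(14.64))
E
```

```text
[ 0.46908816 -0.2998792   0.17946236]
shift [ 2.1 -1.9 29.5] | 29.6 rot [0.0015 0.0019 0.0033] deg 0.2
```

View pics/cs8.png

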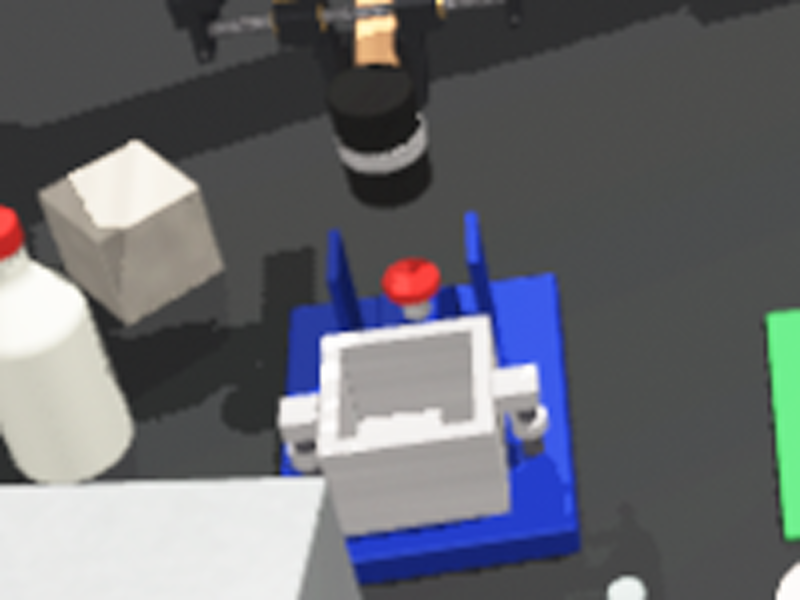

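View pics/wrist8.png

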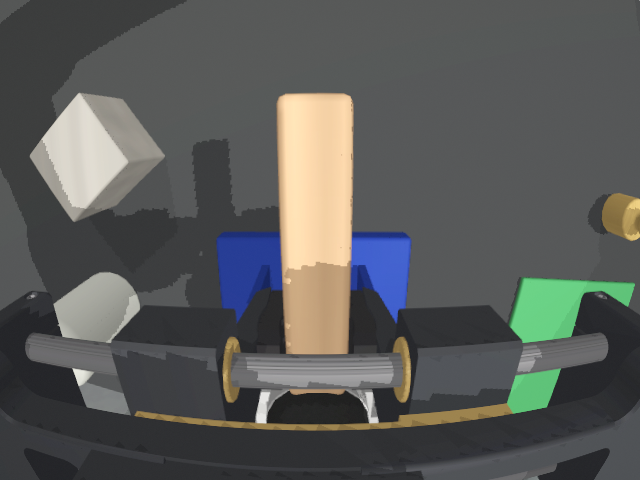

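View pics/ct8.png

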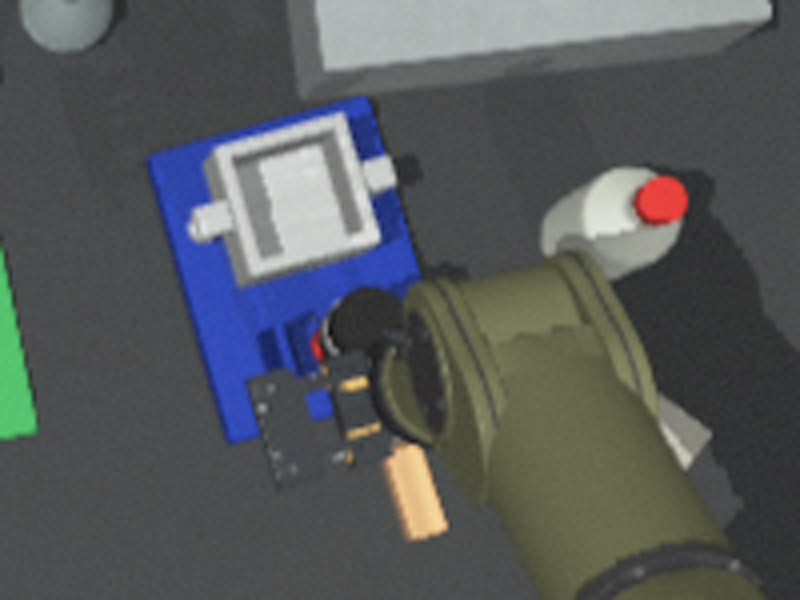

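step_arm([
  [[1,-1,10],[0,0,0.002],15],
  [[2,-1.5,20],[0,0.001,0.003],15],
  [[2,-1.5,29],[0,0.001,0.003],15],
  [[2,-1.5,29],[0,0.001,0.003],15],
  [[2,-1.5,29],[0,0.001,0.003],15],
])

```text
time: 12.6
tool_pos: [0.4672, -0.3034, 0.1503]
tcp_rot: [-0.126, 0.992, 0.0, 0.0]
force: [0.8, -0.6, -3.4]
grip_width: 0.0236
```

```bash
python3 - <<'E'
from h import *
snap('scene','scene9');snap('top','top9')
im=cv2.imread('pics/scene9.png');cv2.imwrite('pics/cs9.png',cv2.resize(im[180:330,100:300],(800,600),interpolation=cv2.INTER_CUBIC))
im=cv2.imread('pics/top9.png');cv2.imwrite('pics/ct9.png',cv2.resize(im[170:270,380:480],(600,600),interpolation=cv2.INTER_CUBIC))
a=np.radians(14.64);d=np.array([np.cos(a),np.sin(a),0]);T=np.array([.516,-.2895,0])-.05*d
s=ctrl.get_state();print(s['tool_pos'],T,s['time'],s['force'])
delta(T+[0,0,.15],frame(14.64))
c=load('scene9')
H=s['tool_pos']+.05*d
print(proj(c,[H+[0,0,-.034],H+[0,0,.034]]),proj(load('top9'),H+[0,0,.034]))
E
```

```text
[ 0.46760302 -0.30365774  0.15097954] [ 0.46762335 -0.30213724  0.        ] 12.7 [-0.50678624 -0.47019042 -3.89286113]
shift [-0.4  1.5  1. ] | 1.8 rot [-0.0002  0.0015 -0.0022] deg 0.2
[[198.41558311 234.97381962]
 [192.88953621 211.1890036 ]] [[442.0271353 220.8193906]]
```

View pics/cs9.png

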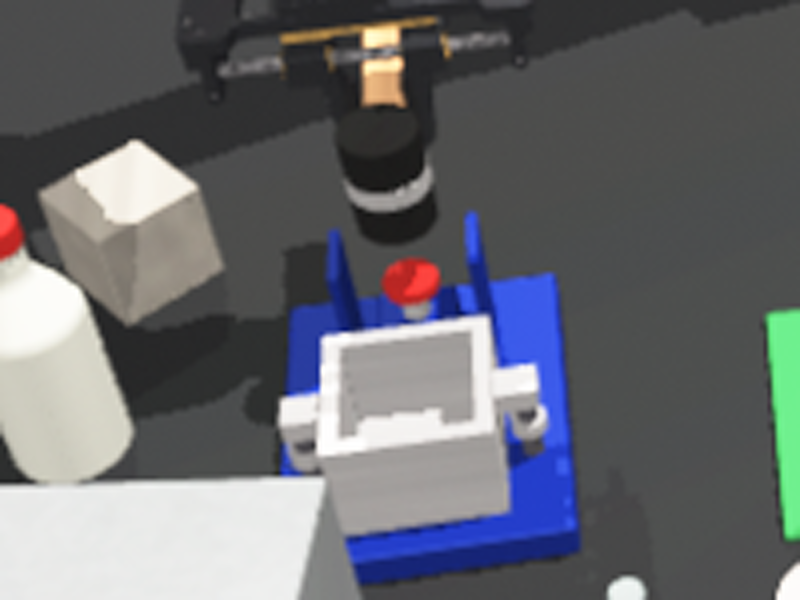

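View pics/ct9.png

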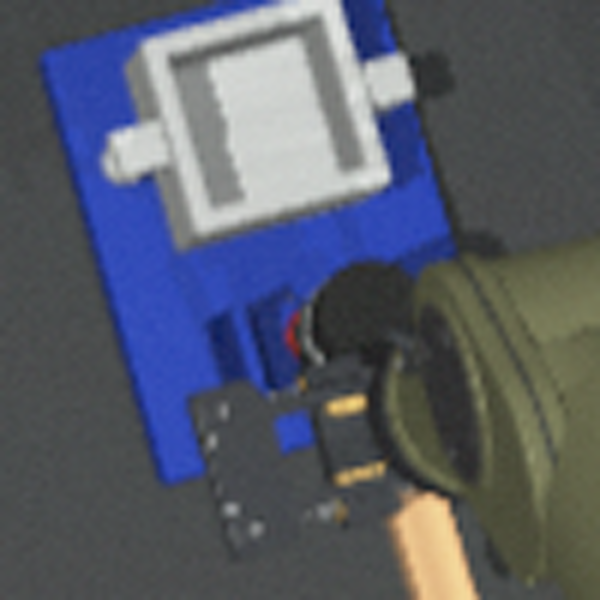

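step_arm([
  [[0,1,0],[0,0,0],15],
  [[0,1,15],[0,0,0],15],
  [[0,1,35],[0,0,0],15],
  [[0,1,56],[0,0,0],15],
  [[0,1,56],[0,0,0],15],
  [[0,1,40],[0,0,0],15],
  [[0,1,15],[0,0,0],15],
  [[0,1,0],[0,0,0],15],
  [[0,1,-20],[0,0,0],15],
  [[0,1,-30],[0,0,0],15],
  [[0,1,-30],[0,0,0],15],
])

```text
time: 13.8
tool_pos: [0.4678, -0.303, 0.1821]
tcp_rot: [-0.126, 0.992, -0.001, 0.002]
force: [0.2, -1.2, -3.9]
grip_width: 0.0236
```

```bash
python3 - <<'E'
from h import *
snap('scene','scene10');snap('wrist','wrist10')
im=cv2.imread('pics/scene10.png');cv2.imwrite('pics/cs10.png',cv2.resize(im[180:330,100:300],(800,600),interpolation=cv2.INTER_CUBIC))
for f in('scene0','scene9','scene10'):
    s=load(f);hs=cv2.cvtColor(s['pixels'],cv2.COLOR_RGB2HSV);m=cv2.inRange(hs,(0,150,100),(8,255,255))[235:275,190:220];y,x=np.where(m);print(f,x.mean()+190,y.mean()+235,len(x))
print(proj(load('scene0'),[[.516,-.2895,.073],[.516,-.2895,.057]]))
E
```

```text
scene0 202.21212121212122 249.38636363636363 132
scene9 202.3821138211382 249.739837398374 123
scene10 203.61061946902655 254.38053097345133 113
[[202.40912671 249.4227558 ]
 [203.58156074 254.49341351]]
```

View pics/cs10.png

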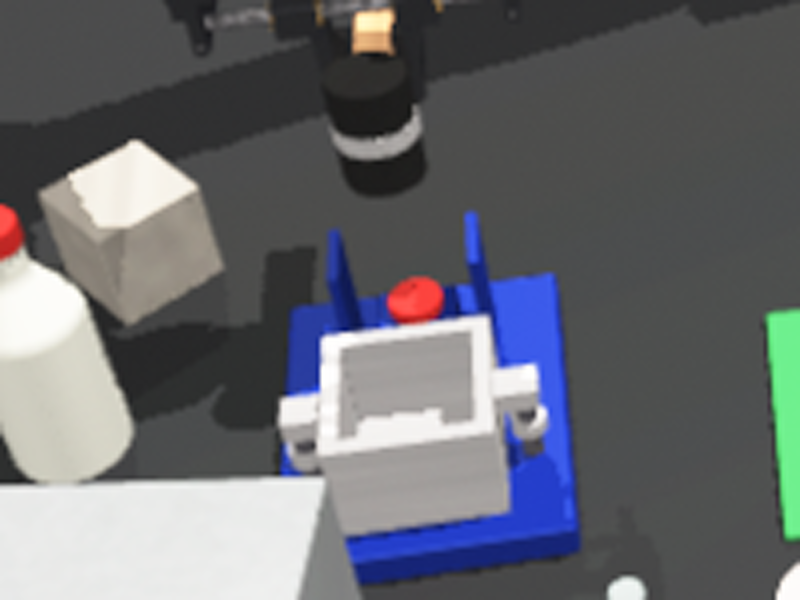

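View pics/wrist10.png

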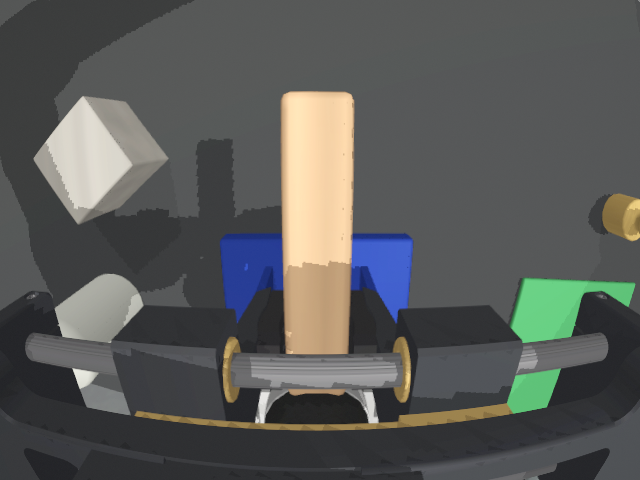

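Pin centroid is now (203.6, 254.4) in the scene view, which matches the predicted home position (203.6, 254.5), so it is home. Next I return the mallet to the pad.

```bash
python3 - <<'E'
from h import *
a=np.radians(10);H=np.array([.561,.021,.0405])
T=H-.05*np.array([np.cos(a),np.sin(a),0])
delta(T*[1,1,0]+[0,0,.17],frame(10,0))
delta(T*[1,1,0]+[0,0,.065],frame(10,0))
E
```

```text
shift [-122.6  293.8   10.4] | 318.5 rot [0.0002 0.0002 0.0785] deg 4.5
shift [-122.6  293.8  115.4] | 338.6 rot [0.0002 0.0002 0.0785] deg 4.5
```

step_arm([
  [[-10,25,0],[0,0,0],15],
  [[-24,55,0],[0,0,0.01],15],
  [[-38,90,0],[0,0,0.02],15],
  [[-52,125,5],[0,0,0.03],15],
  [[-66,160,10],[0,0,0.04],15],
  [[-81,195,10],[0,0,0.05],15],
  [[-94,225,10],[0,0,0.06],15],
  [[-106,255,10],[0,0,0.07],15],
  [[-116,278,10],[0,0,0.0785],15],
  [[-121,290,20],[0,0,0.0785],15],
  [[-122.5,294,40],[0,0,0.0785],15],
  [[-122.5,294,65],[0,0,0.0785],15],
])

```text
time: 15.1
tool_pos: [0.5124, 0.0143, 0.1151]
tcp_rot: [-0.088, 0.996, 0.001, 0.001]
force: [0.1, -0.9, -4.4]
grip_width: 0.0236
```

step_arm([
  [[0,0,20],[0,0,0],15],
  [[0,0,38],[0,0,0],15],
  [[0,0,50],[0,0,0],15],
  [[0,0,50],[0,0,0],15],
  [[0,0,50],[0,0,0],15],
])

```text
time: 15.6
tool_pos: [0.512, 0.0128, 0.0658]
tcp_rot: [-0.087, 0.996, 0.0, 0.0]
force: [-0.7, 0.5, -3.7]
grip_width: 0.0235
```

```bash
python3 - <<'E'
from h import *
snap('wrist','wrist11');snap('scene','scene11')
a=np.radians(10);H=np.array([.561,.021,.0405])
T=H-.05*np.array([np.cos(a),np.sin(a),0])
delta(T,frame(10,0))
im=cv2.imread('pics/scene11.png');cv2.imwrite('pics/cs11.png',cv2.resize(im[150:330,240:440],(800,600),interpolation=cv2.INTER_CUBIC))
E
```

```text
shift [ 0.9 -0.3 26. ] | 26.1 rot [0.0003 0.0022 0.0001] deg 0.1
```

View pics/cs11.png

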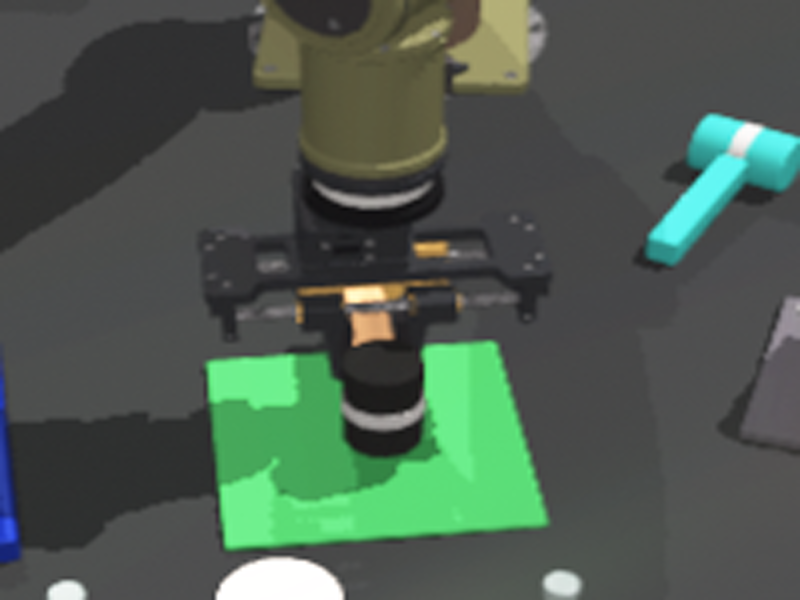

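step_arm([
  [[0,0,8],[0,0,0],15],
  [[0,0,15],[0,0,0],15],
  [[0,0,20],[0,0,0],15],
  [[0,0,22],[0,0,0],15],
  [[0,0,22],[0,0,0],15],
])

```text
time: 16.2
tool_pos: [0.5118, 0.0127, 0.0435]
tcp_rot: [-0.087, 0.996, 0.0, 0.0]
force: [0.3, 0.2, -3.3]
grip_width: 0.0238
```

step_arm([
  [[0,0,1],[0,0,0],15],
  [[0,0,1],[0,0,0],15],
])

```text
time: 16.4
tool_pos: [0.5121, 0.0127, 0.0429]
tcp_rot: [-0.087, 0.996, 0.0, 0.001]
force: [0.1, 0.0, -2.9]
grip_width: 0.0239
```

step_arm([
  [[0,0,1],[0,0,0],15],
  [[0,0,1],[0,0,0],15],
])

```text
time: 16.6
tool_pos: [0.5121, 0.0126, 0.0419]
tcp_rot: [-0.087, 0.996, 0.0, 0.001]
force: [0.2, -0.7, -3.9]
grip_width: 0.0235
```

step_arm([
  [[0,0,1],[0,0,0],15],
  [[0,0,1],[0,0,0],15],
])

```text
time: 16.8
tool_pos: [0.5119, 0.0126, 0.0415]
tcp_rot: [-0.087, 0.996, -0.0, 0.001]
force: [-1.5, -0.9, 4.7]
grip_width: 0.0236
```

Contact at 0.0415, about the height where I gripped the handle. Release and withdraw.

step_arm([
  [[0,0,0],[0,0,0],30],
  [[0,0,0],[0,0,0],60],
  [[0,0,0],[0,0,0],88],
  [[0,0,0],[0,0,0],88],
  [[0,0,0],[0,0,0],88],
  [[0,0,-10],[0,0,0],88],
  [[0,0,-35],[0,0,0],88],
  [[0,0,-70],[0,0,0],88],
  [[0,0,-110],[0,0,0],88],
  [[0,0,-145],[0,0,0],88],
  [[0,0,-160],[0,0,0],88],
  [[0,0,-160],[0,0,0],88],
])

```text
time: 18.0
tool_pos: [0.5131, 0.0128, 0.2036]
tcp_rot: [-0.087, 0.996, 0.0, 0.003]
force: [-0.3, -0.8, 0.4]
grip_width: 0.088
```

```bash
python3 - <<'E'
from h import *
snap('scene','scene12');snap('wrist','wrist12')
for f in('scene0','scene10','scene12'):
    s=load(f);hs=cv2.cvtColor(s['pixels'],cv2.COLOR_RGB2HSV);m=cv2.inRange(hs,(0,150,100),(8,255,255))[235:275,190:220];y,x=np.where(m);print(f,x.mean()+190,y.mean()+235,len(x))
print(ctrl.get_state()['tool_pos'],ctrl.get_state()['force'])
E
```

```text
scene0 202.21212121212122 249.38636363636363 132
scene10 203.61061946902655 254.38053097345133 113
scene12 203.48245614035088 254.35087719298247 114
[0.51155951 0.01218991 0.20086275] [ 0.34095393 -0.85228698  0.18603158]
```

View pics/scene12.png

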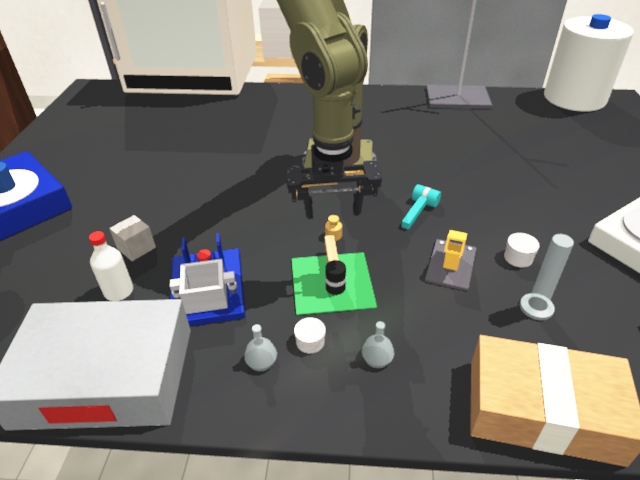

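View pics/wrist12.png

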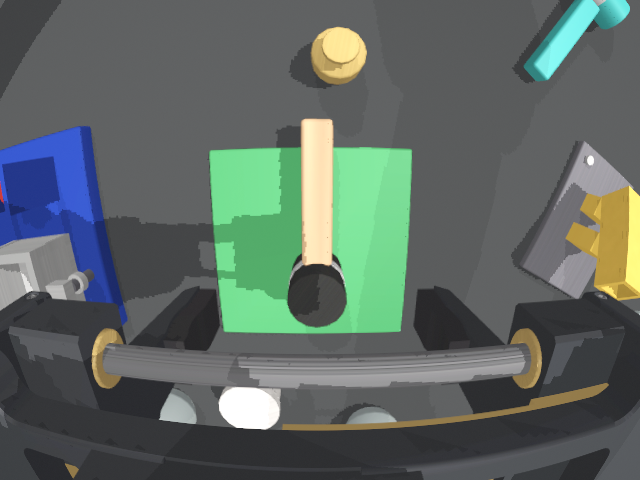

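The mallet stands on the pad (scene (336,277)), the pin is down at (203.5,254.4), and the bystanders look unmoved.

```bash
python3 -c "
from rig import ctrl
print(ctrl.finish_job())"
```

```text
the job is handed in; nothing more can be done
None
```

I carried out every step of the job in the order asked and handed it in at about 18 s of the 64 s allowed.

- **Draw and first stand:** I took the black mallet by its head, drew it about 145 mm out of the holster, stood it on the pad and let go.
- **Knock:** I took it again by the handle, about 50 mm from the head's axis, and gave the pin one blow at a commanded 0.2 m/s. I lifted off straight after.
- **Second stand:** I stood the mallet on the pad again, let go and withdrew. The tool force then read about 1 N, within the noise.

**Last checks:**
- **Pin:** in the scene camera the red cap sits at pixel (203.5, 254.4), against a predicted home position of (203.6, 254.5). It read the same right after the blow and about 4 s later.
- **Mallet:** it stands upright on the pad with its handle level.
- **Other objects:** they look unmoved in the final pictures; I judged this by eye and did not measure it.

**Not confirmed:**
- **Force of the blow:** I did not record the peak; readings come only at the end of each move call.
- **Head position before the blow:** the cameras put the head up to about 4 mm to one side of where the arm's pose put it. I shifted 1 mm and left the rest, as the gap to each guard cheek is 13 mm. I saw no sign of contact with the cheeks.

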